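# Draw a chair rung from its holder and clamp it in the V-blocks

## Robot

A 7-joint arm with a two-finger parallel gripper is mounted at the origin on the work surface. World frame = base frame: x ahead of the robot, y to its left, z up, the work surface at z = 0. Lengths are in mm, angles in rad, forces in N, time in s.
With the tool pointing down it reaches from about 425 to 1025 mm from the base axis. Payload 9.4 kg.
Tool frame: the origin (TCP) lies midway between the tips of the shut fingers; the grasp point (between the pads) lies 19 mm behind it; z points along the fingers, y is the line along which they close (so a half turn about z gives the same grasp; the last joint's range is limited). The gripper opens to 85 mm and grips with 20 to 120 N. Pads are 22 mm wide; open, the fingers measure 114 mm over their backs; the gripper's body (76 mm by 85 mm) begins 54 mm behind the grasp point. The pads swing forward as they close: fully open they stand 13 mm farther back than shut.
Start: joints at [1.046, 0.599, -0.003, 1.599, 0.002, 0.943, -0.08], TCP at [313.904, -653.52, 231.275] pointing down, gripper open.
Joint ranges: [-2.57, 2.57], [-0.35, 1.97], [-1.29, 1.29], [0.11, 2.56], [-1.05, 4.19], [0.11, 1.86], [-2.63, 2.63]. Speed limits (rad/s): [2.22, 2.22, 3.01, 3.01, 3.14, 3.14, 3.14].

## Interface

Orientations are given as a 3x3 rotation matrix whose columns are the frame's x, y, z axes.
In Python, from cell import ctrl, grab_frame, camera_model, workorder gives the robot as it stands.
- The arm moves only by the shell command python3 -m jog 'ROWS'. ROWS is JSON, one flat list of numbers, 7 for each row, row after row: the shift along the world's x, y, z in mm, then the turn, a rotation vector about the world's x, y, z in degrees, then the opening, from 0 (shut) to 1 (fully open). A call has 1 to 5 rows; each row is the pose to reach, as a shift and turn from the pose commanded when the call began; what a row does not reach only later rows make up. A row lasts 1/8 s, in which the tool goes at most 62.5 mm and 10.7 degrees, less where a joint would pass 70% of its speed; a pose out of reach is approached as far as the arm can. A call with a gripper value outside its range is refused whole. The fingers move at their own pace and stop on an object; the grip force is fixed at half the most. Time passes only in rows, so rows that repeat a pose let the fingers close. It gives the time, the measured TCP pose, the force, the opening and the grip force at its end, in the units of the state.
- ctrl.observe(): the state, without advancing time (a new reading comes with each control period).
- grab_frame(name): name is "scene" or "top"; returns (picture, depth): 400x640x3 uint8, blue, green, red; 400x640 float32, mm along the optical axis (not along the pixel's ray), 0 where there is no reading.
- camera_model(name): a dict with "fovy" (degrees; the focal length in pixels is half the picture's height over the tangent of half this angle, whatever the lens; pixels are square), "cx", "cy" (the principal point, pixels), "world_from_camera" (4x4, takes a point from camera to world coordinates). Camera axes: x right, y up, looking along -z (the intrinsics and any distortion apply to the point x, -y, -z); pixel columns grow to the right and rows downward; lengths in mm; the calibration is good to about 2 mm. A picture is of the moment at which its call begins. camera_model takes no time and is no camera call.
- workorder.sign_off(): hands the job in; it is judged then, once.
The state is a dict: "clock": time; "qpos": joint angles; "joint_vel": joint speeds; "joint_torque": joint torques, N m; "ee_pos": TCP position; "eef_rot": TCP orientation; "force": force on the tool from outside, world axes, zero at the start; "moment": the same for the moment, N m; "opening": finger opening in mm; "gripper_force": force on a finger pad.
Only numpy, scipy, OpenCV 4.12 (cv2) and the standard library are available. Lean on these libraries where they do the work, as an engineer would, in place of code of your own. Each camera call takes 0.05 s, during which the arm holds its last target. There are 200 camera calls.

## Task

Pull the pale chair rung out of its upright steel holder, lay it down flat in the shallow green-rimmed tray and let go of it. Then pick it up again, lower it into the grooves of the two V-blocks so that it lies centred over both, let go, and swing the red clamp bar down until it rests level on the rung. Do not drop the rung on the way, and leave the dark rung and the other things on the bench alone.

Things in the scene. Friction and masses are not known exactly. Their poses are not given: they have to be found in the camera images.
- rung: Pale maple chair rung, loose, about 110 g: round barrel 30 mm in diameter, 220 mm long, with a tenon 20 mm in diameter and 20 mm long on one end, and two thin dark rings. Origin on the axis at mid-barrel; z runs along it to the tenon. Starts upright, tenon up, foot on the holder's floor, leaning at most a few degrees; 138 mm of barrel shows above the holder's rim.
- holder: Upright dark steel tube fixed to the bench, holding the pale rung; 48 mm outside and 40 mm inside diameter, rim 90 mm and inner floor 8 mm above the bench, on a round flange 84 mm across and 8 mm high. Origin at the centre of its underside, z up. The two holders are alike and may stand in either place.
- holder2: The second holder, the same as the first, holding the dark rung. Origin at the centre of its underside.
- dark_rung: Dark walnut rung of the same shape and size as the pale one, standing in the second holder; leave it there. Origin on the axis at mid-barrel, z axis towards the tenon.
- tray: Shallow tray fixed to the bench, 310 mm (its x) by 110 mm (its y); black rubber floor 6 mm above the bench, green rim 6 mm thick, 14 mm above the bench all round. Origin at the centre of its underside, z up. Room for the rung lying along the tray's x, where it can roll between the long rims.
- jig: Wooden jig fixed to the bench: baseboard 140 (x) by 250 (y) by 15 mm; two V-blocks centred at y = -80 and +80 mm, each 30 mm thick along y, 70 mm wide, tops about 47 mm above the bench; 90 degree grooves run along y at x = 0. Between the blocks 130 mm are clear. Two clamp cheeks at x = -55 mm beside the +y block, 81 mm high. Origin at the centre of its underside, z up.
- cradle (a point): Point on the axis that a seated rung takes, midway between the two V-blocks, 46 mm above the bench; fixed to the jig, with the jig's axes: a seated rung lies along its y, with its mid-barrel here.
- clamp (a joint): Angle (rad) of the red clamp bar (100 x 20 x 12 mm), hinged on a line along the jig's y, 71 mm above the bench at jig x = -55, y = +80 mm. 0: level, pointing to the jig's +x, its pad resting on a seated rung. Grows as the bar is raised: 1.57 upright; starts leaning back at 1.65 to 1.85; stops at -0.3 and 2.1. A stiff hinge (0.12 N m): it stays where left, about 1.5 N at the end moves it.
- clamp_end (a point): Point on the upper face of the clamp bar (the face away from the pad) 95 mm along the bar from the hinge line and 6 mm off the bar's centre line, mid-width.
- glue: Yellow glue bottle with orange cap, 56 mm diameter, 150 mm tall, standing loose; leave alone. Origin at the centre of its underside.
- wax_jar: Amber glass jar with a steel lid, 72 mm diameter, 70 mm tall, standing loose; leave alone. Origin at the centre of its underside.
- gouge: Wood-handled hand tool, 260 mm long, lying on the bench; leave alone. Its x axis runs from handle to tip.
- foot (a point): Centre of the pale rung's plain foot, on its axis 110 mm from mid-barrel.

How it is judged:
By the outcome, as a careful person would: the job done as asked, in the order asked, and still so for the second after the job is handed in, with the robot touching nothing.
It also fails if it takes over 67 s, if anything falls off the work surface, if the arm or the gripper's body presses on something with over 40 N, if the wrist force passes 120 N, or if a joint passes its speed limit or range.

## Working session

There is one attempt and no reset: what is moved stays moved. The work goes in short steps, Python scripts to look and compute and a shell command to move; the robot and the scene stay as the last step left them, time stands still between calls to the robot, and variables do not carry over. Pictures are saved under pics/ and viewed, at most 10 in all, crops included, and the job is handed in when it is done.

```bash
ls; mkdir -p pics
cat > h.py <<'E'
import numpy as np, cv2
from cell import ctrl, grab_frame, camera_model, workorder
def cloud(name):
    p,d=grab_frame(name); m=camera_model(name)
    H,W=d.shape; f=H/2/np.tan(np.radians(m["fovy"])/2)
    v,u=np.mgrid[:H,:W].astype(float)
    k=[x for x in m if x not in("fovy","cx","cy","world_from_camera")]
    if k: print("extra",{x:m[x] for x in k})
    c=np.stack([(u-m["cx"])/f*d,-(v-m["cy"])/f*d,-d,np.ones_like(d)],-1)
    P=(c@np.array(m["world_from_camera"]).T)[...,:3]
    P[d==0]=np.nan
    return p,d,P
E
python3 - <<'E'
from h import *
for n in("scene","top"):
    p,d,P=cloud(n); cv2.imwrite(f"pics/{n}0.png",p); np.savez(f"/tmp/{n}0.npz",p=p,P=P)
    m=camera_model(n);print(n,m["fovy"],m["cx"],m["cy"],np.round(m["world_from_camera"],3))
print(ctrl.observe())
E
```

```text
pics
scene 46.26546390736108 314.6662177884773 199.86415714453918 [[ 8.900000e-02 -6.630000e-01  7.430000e-01  1.531028e+03]
 [ 9.960000e-01  6.700000e-02 -5.900000e-02 -3.406300e+01]
 [-1.100000e-02  7.460000e-01  6.660000e-01  9.182800e+02]
 [ 0.000000e+00  0.000000e+00  0.000000e+00  1.000000e+00]]
top 49.66637700765699 322.7138897583537 199.45736148041556 [[-2.00000e-03  9.89000e-01 -1.48000e-01  4.26175e+02]
 [-1.00000e+00 -4.00000e-03 -1.10000e-02  3.96080e+01]
 [-1.10000e-02  1.48000e-01  9.89000e-01  1.25241e+03]
 [ 0.00000e+00  0.00000e+00  0.00000e+00  1.00000e+00]]
{'clock': 0.1, 'qpos': array([ 1.04631682,  0.60006784, -0.0025478 ,  1.60005637,  0.00184922,
        0.94288835, -0.0797843 ]), 'joint_vel': array([ 0.00026101, -0.00401543, -0.00035967, -0.001536  , -0.00129807,
        0.00049359,  0.00015175]), 'joint_torque': array([ 5.15741078e-03, -7.77996039e+01,  1.57011397e+00, -2.58625442e+01,
        1.27132071e-02,  5.46379728e-03,  8.34210141e-05]), 'ee_pos': array([ 313.69654995, -653.15289632,  230.48452523]), 'eef_rot': array([[ 9.01364404e-01,  4.33060769e-01, -7.62383260e-04],
       [ 4.33061407e-01, -9.01363626e-01,  1.19651525e-03],
       [-1.69020726e-04, -1.40865502e-03, -9.99998994e-01]]), 'force': array([ 0.09870404,  0.85293935, -0.96072413]), 'moment': array([0.01745514, 0.01745241, 0.02405645]), 'gripper_force': 0.0, 'opening': 85.58850452898274}
```

View pics/top0.png

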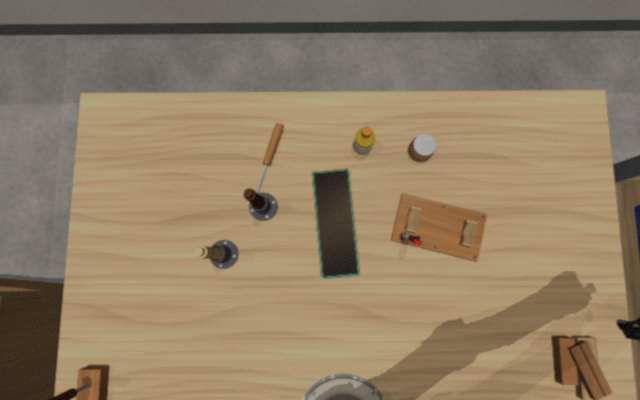

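View pics/scene0.png

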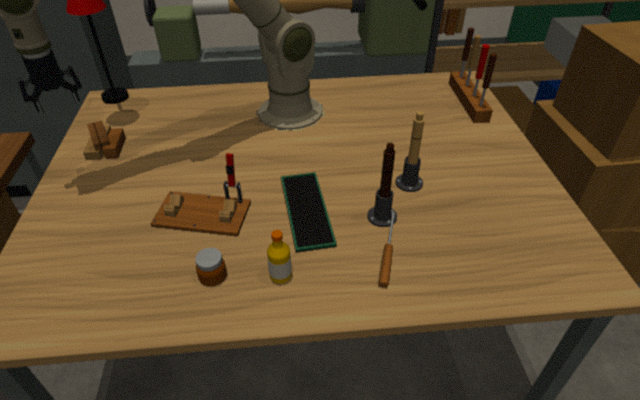

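Top view: the pale rung's tip is at (203,252) in its holder at (224,253), with the dark rung at (250,195). The tray runs (332,170) to (340,276), the jig is around (440,227), and the clamp is at (412,239). In the scene view the pale rung's tip is at (418,118), the red clamp at (231,170).

Run:
```python
from h import *
for n in("scene","top"):
    z=np.load(f"/tmp/{n}0.npz"); p=z["p"];P=z["P"]; X,Y,Z=P[...,0],P[...,1],P[...,2]
    hsv=cv2.cvtColor(p,cv2.COLOR_BGR2HSV); h,s,v=[hsv[...,i].astype(int) for i in range(3)]
    print("==",n)
    for a in [(500,-350),(600,0),(700,350),(350,250),(750,0)]:
        m=np.hypot(X-a[0],Y-a[1])<20; print("table z",a,np.nanmedian(Z[m]).round(1),end=" ")
    print()
    g=(h>60)&(h<90)&(s>90)&(Z<40)&(X>200)&(X<800)&(abs(Y)<300)
    pts=P[g]; r=cv2.minAreaRect(pts[:,:2].astype(np.float32)); print("tray",len(pts),r,np.median(pts[:,2]))
    def reg(lo,hi,x0,x1,y0,y1): return (Z>lo)&(Z<hi)&(X>x0)&(X<x1)&(Y>y0)&(Y<y1)
    m=reg(9,22,350,720,-480,-80); 
    k=cv2.connectedComponentsWithStats(m.astype(np.uint8)); i=1+np.argmax(k[2][1:,4]); m=k[1]==i
    print("jig",m.sum(),cv2.minAreaRect(P[m][:,:2].astype(np.float32)),np.median(Z[m]))
    m=reg(38,54,350,720,-480,-80)&(s<200)
    k=cv2.connectedComponentsWithStats(m.astype(np.uint8))
    for i in range(1,k[0]):
        if k[2][i,4]>15: q=P[k[1]==i]; print(" vb",k[2][i],np.mean(q,0).round(1),cv2.minAreaRect(q[:,:2].astype(np.float32)))
    m=((h<6)|(h>174))&(s>150)&(v>90)&(X>300)&(X<720)&(Y>-480)&(Y<-80)
    print("clamp",P[m].min(0),P[m].max(0),P[m].mean(0),m.sum())
    m=reg(60,300,250,750,150,520)
    k=cv2.connectedComponentsWithStats(m.astype(np.uint8))
    for i in range(1,k[0]):
        if k[2][i,4]>40:
            q=P[k[1]==i]; print(" tall",k[2][i],q[:,2].max())
            for a in range(60,280,20):
                b=q[(q[:,2]>=a)&(q[:,2]<a+20)]
                if len(b)>3: print("   ",a,len(b),b.mean(0).round(1),b.min(0).round(0),b.max(0).round(0))
    m=reg(4,13,250,750,150,520)
    k=cv2.connectedComponentsWithStats(m.astype(np.uint8))
    for i in range(1,k[0]):
        if k[2][i,4]>60: q=P[k[1]==i][:,:2].astype(np.float32); print(" flange",k[2][i],cv2.minEnclosingCircle(q))
```

```text
== scene
table z (500, -350) 31.0 table z (600, 0) 4.1 table z (700, 350) -2.0 table z (350, 250) -0.3 table z (750, 0) -1.0 
tray 558 ((559.509521484375, 11.350723266601562), (356.62255859375, 270.9156799316406), 37.777339935302734) 10.49846059741219
jig 2506 ((534.9849243164062, -278.56890869140625), (252.80279541015625, 147.6113739013672), 76.06607055664062) 14.290709615607568
 vb [224 189   5   7  16] [ 499.9 -205.    47.2] ((496.4972839355469, -205.06167602539062), (6.458095073699951, 23.5851993560791), 73.1149673461914)
 vb [237 189   4   8  17] [ 509.4 -168.3   47. ] ((507.1993713378906, -169.73410034179688), (7.558543682098389, 19.98796844482422), 77.74942016601562)
 vb [170 194  12   6  47] [ 496.8 -350.4   42.2] ((496.7566223144531, -350.32952880859375), (30.660554885864258, 16.906219482421875), 76.59440612792969)
 vb [224 199  12   6  50] [ 536.1 -195.9   43.1] ((533.244140625, -195.67669677734375), (31.079782485961914, 21.612995147705078), 86.83319091796875)
 vb [164 204  12   7  43] [ 539.9 -360.5   43.2] ((543.175048828125, -361.0863342285156), (30.028535842895508, 17.2
[... 3893 characters left out ...]

    100 22 [455.5 328.3 110.4] [443. 325. 100.] [469. 333. 120.]
    120 20 [453.7 328.4 131.5] [442. 324. 121.] [468. 336. 140.]
    140 25 [455.2 328.4 150.1] [442. 325. 140.] [470. 337. 160.]
    160 24 [454.6 328.3 171.1] [442. 325. 161.] [469. 338. 179.]
    180 27 [454.6 328.7 189.7] [442. 325. 180.] [471. 339. 199.]
    200 29 [454.9 328.9 209.7] [441. 325. 201.] [470. 340. 219.]
    220 73 [456.  333.7 228.7] [443. 324. 221.] [469. 351. 240.]
    240 62 [455.9 339.1 247.6] [448. 330. 240.] [464. 350. 253.]
 flange [248 192  30  29 305] ((591.5108032226562, 229.2710723876953), 43.81682586669922)
 flange [210 240  28  29 318] ((455.6412353515625, 336.456787109375), 43.625308990478516)
```

Cameras agree within about 4 mm, so I use their mean. That gives the pale rung axis at (457.5, 339), nearly vertical, and the jig centre at (533, -279) with its y axis at 75.5°. Next I move round to the rung at height.

```bash
python3 -m jog '[40,50,40,0,0,0,1, 90,95,80,0,0,0,1, 140,145,120,0,0,0,1, 190,195,160,0,0,0,1, 230,245,190,0,0,0,1]'
python3 -m jog '[10,55,0,0,0,0,1, 20,110,0,0,0,0,1, 25,165,0,0,0,0,1, 30,220,0,0,0,0,1, 30,280,0,0,0,0,1]'
python3 -m jog '[0,58,0,0,0,0,1, -5,116,0,0,0,0,1, -15,174,0,0,0,5,1, -35,230,0,0,0,11,1, -60,280,0,0,0,11,1]'
python3 - <<'E'
from h import *
for n in("top","scene"):
    z=np.load(f"/tmp/{n}0.npz"); p=z["p"];P=z["P"]; X,Y,Z=P[...,0],P[...,1],P[...,2]
    v=p.max(-1)
    m=(v<60)&(Z<12)&(X>330)&(X<760)&(Y>-80)&(Y<110)
    k=cv2.connectedComponentsWithStats(m.astype(np.uint8)); i=1+np.argmax(k[2][1:,4]); q=P[k[1]==i]
    print(n,cv2.minAreaRect(q[:,:2].astype(np.float32)),np.median(q[:,2]))
print(ctrl.observe()["qpos"].round(2))
E
```

```text
clock: 0.72
ee_pos: [501.1, -456.2, 388.1]
eef_rot: [[0.901, 0.433, -0.0], [0.433, -0.901, 0.0], [-0.0, -0.0, -1.0]]
force: [1.0, -0.4, -0.3]
opening: 85.2
gripper_force: 0.0
clock: 1.35
ee_pos: [530.0, -175.9, 386.9]
eef_rot: [[0.901, 0.433, -0.0], [0.433, -0.901, 0.0], [-0.0, -0.0, -1.0]]
force: [0.2, 0.4, 0.5]
opening: 85.6
gripper_force: 0.0
clock: 1.98
ee_pos: [469.2, 104.4, 387.0]
eef_rot: [[0.801, 0.599, -0.0], [0.599, -0.801, 0.0], [-0.0, -0.0, -1.0]]
force: [0.8, 0.3, -0.0]
opening: 85.5
gripper_force: 0.0
top ((447.9375915527344, 8.941326141357422), (98.67066955566406, 93.89991760253906), 4.587894916534424) 6.34096185721296
scene ((634.4390258789062, 15.018974304199219), (189.98716735839844, 246.35577392578125), 89.96581268310547) -750.1602787810268
[-0.07  0.15 -0.31  1.92  0.05  1.08 -1.33]
```

```bash
python3 -m jog '[-15,35,-10,6,-8,0,1, -35,70,-20,12,-16,0,1, -50,105,-30,18,-24,0,1, -70,140,-40,24,-32,0,1, -88,178,-50,30,-40,0,1]'
python3 -m jog '[0,0,-35,6,-8,0,1, 0,0,-70,6,-8,0,1, 0,0,-100,6,-8,0,1, 0,0,-137,6,-8,0,1, 0,0,-137,6,-8,0,1]'
python3 - <<'E'
from h import *
print(ctrl.observe()["qpos"].round(2))
E
```

```text
clock: 2.6
ee_pos: [393.0, 257.9, 369.0]
eef_rot: [[0.63, 0.626, 0.459], [0.474, -0.779, 0.41], [0.614, -0.04, -0.788]]
force: [-0.9, 0.8, 1.0]
opening: 85.3
gripper_force: 0.0
clock: 3.22
ee_pos: [355.4, 201.4, 373.7]
eef_rot: [[0.574, 0.643, 0.507], [0.442, -0.765, 0.469], [0.689, -0.045, -0.723]]
force: [-0.8, -0.3, 1.2]
opening: 85.5
gripper_force: 0.0
[-0.69 -0.22  0.11  2.55 -1.03  0.11 -0.47]
```

```bash
cat > kin.py <<'E'
import numpy as np
from scipy.spatial.transform import Rotation as Ro
from scipy.optimize import least_squares
D=[([1.04631682,.60006784,-.0025478,1.60005637,.00184922,.94288835,-.0797843],[313.7,-653.15,230.5],[[.9014,.4331,0],[.4331,-.9014,0],[0,0,-1]]),
([-.07,.15,-.31,1.92,.05,1.08,-1.33],[469.2,104.4,387.],[[0.801,0.599,0],[0.599,-0.801,0],[0,0,-1]]),
([-.69,-.22,.11,2.55,-1.03,.11,-.47],[355.4,201.4,373.7],[[0.574,0.643,0.507],[0.442,-0.765,0.469],[0.689,-0.045,-0.723]])]
def fk(q,x,s):
    d1,d3,d5,d7,a3,a5,yaw,t,a6=x
    R=Ro.from_euler('z',yaw+s[0]*q[0]); p=np.array([0,0,d1])
    R=R*Ro.from_euler('y',q[1]); p=p+R.apply([a3,0,d3])
    R=R*Ro.from_euler('z',s[2]*q[2]); R=R*Ro.from_euler('y',q[3]); p=p+R.apply([a5,0,d5])
    R=R*Ro.from_euler('z',s[4]*q[4])*Ro.from_euler('y',q[5]); p=p+R.apply([a6,0,d7])
    R=R*Ro.from_euler('z',s[6]*q[6]+t); return p,R.as_matrix()
if __name__=="__main__":
    import itertools
    best=[]
    for s in itertools.product([1,-1],repeat=4):
        S=[s[0],1,s[1],1,s[2],1,s[3]]
        def res(x):
            o=[]
            for q,p,R in D:
                P,M=fk(q,x,S); o+=[(P-p),200*(M-np.array(R)).ravel()]
            return np.r_[np.concatenate(o),(x[4:6]/100),x[8]/100]
        for t0 in(0,1.57,3.14,-1.57):
            r=least_squares(res,[350,420,400,300,0,0,0,t0,0]); best.append((r.cost,S,r.x.round(3)))
    best.sort(key=lambda b:b[0])
    for b in best[:4]: print(b)
E
python3 kin.py
```

```text
(np.float64(133.25384777822325), [-1, 1, -1, 1, -1, 1, -1], array([ 3.44500e+00,  5.89689e+02,  2.81174e+02,  2.25626e+02,
        4.18710e+01, -1.89798e+02, -7.20000e-02,  1.50600e+00,
       -1.79840e+01]))
(np.float64(133.2538477782262), [-1, 1, -1, 1, -1, 1, -1], array([ 3.44500e+00,  5.89689e+02,  2.81174e+02,  2.25626e+02,
        4.18710e+01, -1.89798e+02, -7.20000e-02,  1.50600e+00,
       -1.79840e+01]))
(np.float64(133.2538477782297), [-1, 1, -1, 1, -1, 1, -1], array([ 3.44500e+00,  5.89689e+02,  2.81174e+02,  2.25626e+02,
        4.18710e+01, -1.89798e+02, -7.20000e-02,  1.50600e+00,
       -1.79840e+01]))
(np.float64(133.25384777845636), [-1, 1, -1, 1, -1, 1, -1], array([ 3.44500e+00,  5.89689e+02,  2.81174e+02,  2.25626e+02,
        4.18720e+01, -1.89798e+02, -7.20000e-02,  1.50600e+00,
       -1.79840e+01]))
```

```bash
cat > log.py <<'E'
import json
from cell import ctrl
s=ctrl.observe(); f=open("/tmp/log.jsonl","a")
f.write(json.dumps([s["qpos"].tolist(),s["ee_pos"].tolist(),s["eef_rot"].tolist()])+"\n"); print(s["clock"],s["qpos"].round(3))
E
python3 log.py >/dev/null
python3 -m jog '[20,20,0,0,0,0,1, 50,40,0,0,0,0,1, 90,60,0,0,0,0,1, 130,80,0,0,0,0,1, 160,100,0,0,0,0,1]'; python3 log.py
python3 -m jog '[0,-30,-10,8,0,0,1, 0,-60,-20,16,0,0,1, 0,-90,-30,24,0,0,1]'; python3 log.py
python3 -m jog '[-20,30,10,-5,-5,5,1, -40,60,20,-10,-10,10,1, -60,80,30,-15,-15,15,1]'; python3 log.py
python3 -m jog '[0,30,10,-8,5,-5,1, 20,40,20,-16,10,-10,1, 20,40,0,-16,10,-20,1]'; python3 log.py
cat > fit.py <<'E'
import numpy as np,json
from scipy.spatial.transform import Rotation as Ro
from scipy.optimize import least_squares
D=[json.loads(l) for l in open("/tmp/log.jsonl")]
D.append([[1.04631682,.60006784,-.0025478,1.60005637,.00184922,.94288835,-.0797843],[313.69654995,-653.15289632,230.48452523],[[9.01364404e-01,4.33060769e-01,-7.62383260e-04],[4.33061407e-01,-9.01363626e-01,1.19651525e-03],[-1.69e-04,-1.40865502e-03,-9.99998994e-01]]])
E_=Ro.from_euler
def fk(q,x):
    d1,d3,d5,d7,a3,a5,a6,yaw,t,o3,o5=x
    R=E_('z',yaw-q[0])*E_('y',q[1])*E_('z',o3-q[2]); p=np.array([0,0,d1])+R.apply([a3,0,d3])
    R=R*E_('y',q[3])*E_('z',o5-q[4]); p=p+R.apply([a5,0,d5])
    R=R*E_('y',q[5]); p=p+R.apply([a6,0,d7])
    return p,(R*E_('z',t-q[6])).as_matrix()
def res(x): return np.concatenate([np.r_[fk(q,x)[0]-p,300*(fk(q,x)[1]-np.array(R)).ravel()] for q,p,R in D])
if __name__=="__main__":
    r=least_squares(res,[300,400,400,250,0,0,0,0,1.57,0,0]); print(len(D),r.cost,r.x.round(3)); np.save("/tmp/x.npy",r.x)
    print([np.linalg.norm(fk(q,r.x)[0]-p).round(1) for q,p,R in D])
E
python3 fit.py
```

```text
clock: 3.85
ee_pos: [455.0, 263.7, 381.6]
eef_rot: [[0.585, 0.642, 0.496], [0.438, -0.764, 0.473], [0.683, -0.059, -0.728]]
force: [-0.2, 0.2, 0.1]
opening: 85.1
gripper_force: 0.0
3.85 [-1.344 -0.069  0.781  2.392 -1.045  0.115 -0.437]
clock: 4.22
ee_pos: [456.0, 203.8, 410.8]
eef_rot: [[0.652, 0.582, 0.486], [0.217, -0.757, 0.616], [0.726, -0.296, -0.62]]
force: [-1.4, 1.2, 1.1]
opening: 85.5
gripper_force: 0.0
4.225 [-1.587 -0.345  1.09   2.432 -1.045  0.106 -0.442]
clock: 4.6
ee_pos: [400.9, 280.9, 441.9]
eef_rot: [[0.379, 0.784, 0.492], [0.519, -0.62, 0.588], [0.766, 0.033, -0.642]]
force: [0.1, -0.7, 1.6]
opening: 85.3
gripper_force: 0.0
4.6 [-1.06  -0.207  0.384  2.402 -0.91   0.121 -0.439]
clock: 4.97
ee_pos: [403.2, 309.2, 454.3]
eef_rot: [[0.436, 0.753, 0.492], [0.56, -0.655, 0.507], [0.705, 0.054, -0.708]]
force: [-0.5, 0.7, -0.1]
opening: 85.6
gripper_force: 0.0
4.975 [-0.475 -0.138 -0.217  2.278 -0.436  0.236 -1.013]
6 1533.0791870611351 [ 2.82747e+02  6.00786e+02  4.24292e+02  2.97048e+02  3.08430e+01
 -2.02920e+01 -2.96600e+00 -1.40000e-02  1.52400e+00 -4.10000e-02
  3.00000e-03]
[np.float64(15.8), np.float64(13.5), np.float64(19.3), np.float64(5.3), np.float64(24.6), np.float64(21.6)]
```

```bash
cat > fit.py <<'E'
import numpy as np,json,itertools
from scipy.spatial.transform import Rotation as Ro
from scipy.optimize import least_squares
D=[json.loads(l) for l in open("/tmp/log.jsonl")]
D.append([[1.04631682,.60006784,-.0025478,1.60005637,.00184922,.94288835,-.0797843],[313.69654995,-653.15289632,230.48452523],[[9.01364404e-01,4.33060769e-01,-7.62383260e-04],[4.33061407e-01,-9.01363626e-01,1.19651525e-03],[-1.69e-04,-1.40865502e-03,-9.99998994e-01]]])
E_=Ro.from_euler
def fk(q,x,s):
    d1,d3,d5,d7,a3,a4,a5,a6,yaw,t,o2,o3,o4,o5,o6=x
    R=E_('z',yaw+s[0]*q[0])*E_('y',q[1]+o2)*E_('z',o3+s[1]*q[2]); p=np.array([0,0,d1])+R.apply([a3,0,d3])
    R=R*E_('y',q[3]+o4);p=p+R.apply([a4,0,d5]); R=R*E_('z',o5+s[2]*q[4]); p=p+R.apply([a5,0,0])
    R=R*E_('y',q[5]+o6); p=p+R.apply([a6,0,d7])
    return p,(R*E_('z',t+s[3]*q[6])).as_matrix()
def res(x,s): return np.concatenate([np.r_[fk(q,x,s)[0]-p,300*(fk(q,x,s)[1]-np.array(R)).ravel()] for q,p,R in D])
if __name__=="__main__":
    best=None
    for s in itertools.product([1,-1],repeat=4):
      for t0 in(0,1.57,3.14,-1.57):
        r=least_squares(res,[300,400,400,250,0,0,0,0,0,t0,0,0,0,0,0],args=(s,))
        if best is None or r.cost<best[0]: best=(r.cost,s,r.x)
    c,s,x=best; print(len(D),c,s,x.round(3)); np.savez("/tmp/x.npz",x=x,s=s)
    print([np.linalg.norm(fk(q,x,s)[0]-p).round(1) for q,p,R in D],[np.abs(fk(q,x,s)[1]-np.array(R)).max().round(3) for q,p,R in D])
E
time timeout 300 python3 fit.py
```

```text
6 738.8784840790191 (-1, -1, -1, -1) [ 2.84104e+02  6.64244e+02  4.38386e+02  3.35486e+02  4.35380e+01
  5.11430e+01 -5.13420e+01  3.15630e+01 -1.30000e-02  1.44700e+00
 -1.40000e-02 -8.80000e-02 -1.30000e-02  4.70000e-02  5.80000e-02]
[np.float64(16.3), np.float64(9.8), np.float64(17.2), np.float64(3.8), np.float64(18.2), np.float64(3.8)] [np.float64(0.01), np.float64(0.009), np.float64(0.01), np.float64(0.01), np.float64(0.026), np.float64(0.03)]
real	2m25.512s
user	2m25.998s
sys	0m0.157s
```

```bash
cat > fit.py <<'E'
import numpy as np,json
from scipy.spatial.transform import Rotation as Ro
from scipy.optimize import least_squares
D=[json.loads(l) for l in open("/tmp/log.jsonl")]
D.append([[1.04631682,.60006784,-.0025478,1.60005637,.00184922,.94288835,-.0797843],[313.69654995,-653.15289632,230.48452523],[[9.01364404e-01,4.33060769e-01,-7.62383260e-04],[4.33061407e-01,-9.01363626e-01,1.19651525e-03],[-1.69e-04,-1.40865502e-03,-9.99998994e-01]]])
def frames(q,x):
    o=x[:7]; T=x[7:].reshape(7,3); R=Ro.identity(); p=np.zeros(3)
    for i in range(7):
        R=R*Ro.from_euler('zyzyzyz'[i],(-1,1,-1,1,-1,1,-1)[i]*q[i]+o[i]); p=p+R.apply(T[i])
    return p,R.as_matrix()
def res(x):
    o=[]
    for q,p,R in D:
        P,M=frames(q,x); o+=[P-p,300*(M-np.array(R)).ravel()]
    return np.r_[np.concatenate(o),(x[7:]-X0[7:])*.005]
X0=np.r_[np.zeros(6),1.57, np.array([[0,0,300],[0,0,0],[0,0,400],[0,0,0],[0,0,400],[0,0,0],[0,0,250]],float).ravel()]
if __name__=="__main__":
    r=least_squares(res,X0); x=r.x; print(r.cost,x[:7].round(3)); print(x[7:].reshape(7,3).round(0)); np.save("/tmp/x.npy",x)
    for q,p,R in D: P,M=frames(q,x); print(np.linalg.norm(P-p).round(1),Ro.from_matrix(M.T@np.array(R)).magnitude().round(4))
E
time timeout 300 python3 fit.py
```

```text
0.4415326358255338 [-0.     0.     0.    -0.    -0.     0.     1.571]
[[  0. -15. 284.]
 [ -0. -15. 123.]
 [  0. -13. 523.]
 [ -0. -13.  21.]
 [  0.  -0. 421.]
 [ -0.  -0.  38.]
 [ -0.  -0. 288.]]Traceback (most recent call last):
  File "fit.py", line 19, in <module>
    for q,p,R in D: P,M=frames(q,x); print(np.linalg.norm(P-p).round(1),Ro.from_matrix(M.T@np.array(R)).magnitude().round(4))
                                                                        ^^^^^^^^^^^^^^^^^^^^^^^^^^^^^^^^^^^^^^^^^^^^^^^^^
AttributeError: 'float' object has no attribute 'round'

real	0m1.312s
user	0m1.663s
sys	0m0.176s
```

```bash
cat > ik.py <<'E'
import numpy as np
from scipy.optimize import least_squares
from fit import frames
x=np.load("/tmp/x.npy")
lo=np.array([-2.57,-.35,-1.29,.11,-1.05,.11,-2.63])+.02; hi=np.array([2.57,1.97,1.29,2.56,4.19,1.86,2.63])-.02
def ik(p,R,seeds):
    best=(1e9,None)
    for s in seeds:
        f=lambda q:(lambda P,M:np.r_[P-p,200*(M-R).ravel()])(*frames(q,x))
        r=least_squares(f,np.clip(s,lo+.01,hi-.01),bounds=(lo,hi),max_nfev=60)
        if r.cost<best[0]: best=(r.cost,r.x)
        if best[0]<.5: break
    return best
def tool(phi,al,sg=1):
    z=np.array([np.cos(phi)*np.cos(al),np.sin(phi)*np.cos(al),-np.sin(al)]); y=sg*np.array([-np.sin(phi),np.cos(phi),0]); return np.c_[np.cross(y,z),y,z]
E
cat > s.py <<'E'
from ik import *
ax=np.array([457.5,339,150.])
rng=np.random.default_rng(0)
S=[rng.uniform(lo,hi) for _ in range(6)]+[np.array([-.5,-.1,-.2,2.28,-.44,.24,-1.0]),np.array([-.6,0.5,0,2,3.1,.8,0.5])]
for al in (15,30,45):
  for ph in range(-120,240,30):
    for sg in (1,-1):
      R=tool(np.radians(ph),np.radians(al),sg)
      c,q=ik(ax+20*R[:,2],R,S)
      if c<.5:
        c2,q2=ik(ax-100*R[:,2],R,[q]+S[:3]); c3,q3=ik(ax+[0,0,130]+20*R[:,2],R,[q]+S[:3])
        print(al,ph,sg,q.round(2),round(c2,1),round(c3,1),flush=True)
E
time timeout 550 python3 s.py
```

```text
15 -90 1 [-1.57  1.48  1.25  1.62 -0.16  1.47 -0.31] 0.0 0.0
15 -90 -1 [-1.21  1.07  0.33  1.59  0.4   1.63  2.05] 0.0 0.0
15 -60 1 [-1.78  1.42  1.19  1.9  -0.    0.92 -0.32] 0.0 0.0
15 -60 -1 [-1.29  0.98  0.19  1.87  0.81  1.39  1.91] 0.0 0.0
15 -30 1 [-1.33  0.93  0.07  2.2   1.32  1.26 -1.55] 0.0 0.0
15 -30 -1 [-0.88  1.01 -0.6   2.17  1.4   1.81  1.53] 0.0 0.0
15 0 1 [-1.19  0.99 -0.12  2.54  1.91  1.53 -1.9 ] 145.4 0.0
15 0 -1 [-0.96  1.02 -0.47  2.52  1.86  1.79  1.37] 145.5 0.0
15 90 1 [ 0.49  1.26 -1.11  2.31  4.17  0.33 -1.04] 0.0 61.5
15 90 -1 [ 0.49  1.26 -1.11  2.31  4.17  0.33  2.1 ] 356.5 61.5
15 120 1 [ 0.1   1.   -0.5   1.98 -1.03  1.03 -1.98] 0.0 0.0
15 120 -1 [ 0.18  1.04 -0.64  1.98 -0.94  0.93  1.07] 0.0 0.0
15 150 1 [-0.48  1.03  0.24  1.7  -0.91  1.74 -1.77] 0.0 0.0
15 150 -1 [-0.28  1.01 -0.1   1.68 -0.78  1.56  1.18] 0.0 0.0
15 180 1 [-0.45  1.08 -0.08  1.45 -0.46  1.83 -1.91] 685.0 0.0
15 180 -1 [-0.42  1.08 -0.13  1.44 -0.45  1.82  1.2 ] 685.0 0.0
30 -120 1 [-0.58  1.02 -0.48  1.45  0.38  1.84 -1.74] 309.6 0.0
30 -120 -1 [-0.96  0.99  0.22  1.48  0.09  1.6
[... 1892 characters left out ...]
 0.87 -1.11  2.48  2.59  0.7  -0.4 ] 1.4 0.0
45 60 -1 [-0.85  0.69  0.46  2.54  3.87  0.98  1.3 ] 2.0 0.0
45 90 1 [ 0.36  0.96 -1.18  2.27  1.78  0.16  0.98] 0.0 0.0
45 120 1 [-0.28  0.7  -0.12  2.05 -1.03  0.85 -2.11] 0.0 0.0
45 120 -1 [-0.18  0.71 -0.26  2.04 -0.95  0.78  0.95] 0.0 0.0
45 150 1 [-0.79  0.87  0.61  1.84 -0.94  1.45 -1.72] 0.0 0.0
45 150 -1 [-0.54  0.79  0.19  1.83 -0.77  1.24  1.2 ] 0.0 0.0
45 180 1 [-0.78  0.88  0.41  1.66 -0.58  1.49 -1.64] 0.0 0.0
45 180 -1 [-0.64  0.85  0.17  1.65 -0.46  1.42  1.35] 0.0 0.0
45 210 1 [-0.75  0.87  0.12  1.57 -0.17  1.5  -1.59] 0.0 0.0
45 210 -1 [-0.65  0.87 -0.04  1.56 -0.09  1.49  1.44] 0.0 0.0
real	0m24.619s
user	0m25.212s
sys	0m0.076s
```

```bash
cat > tr.py <<'E'
from ik import *
from scipy.spatial.transform import Rotation as Ro, Slerp
def track(q,p1,R1,n=12):
    p0,R0=frames(q,x); sl=Slerp([0,1],Ro.from_matrix([R0,R1])); e=0
    for k in range(1,n+1):
        t=k/n; p=p0+t*(p1-p0); R=sl(t).as_matrix()
        f=lambda v:(lambda P,M:np.r_[P-p,200*(M-R).ravel(),1.5*(v-q)])(*frames(v,x))
        r=least_squares(f,np.clip(q,lo+.001,hi-.001),bounds=(lo,hi)); q=r.x; P,_=frames(q,x); e=max(e,np.linalg.norm(P-p))
    return q,e
down=lambda a:np.c_[np.cross([np.cos(a),np.sin(a),0],[0,0,-1]),[np.cos(a),np.sin(a),0],[0,0,-1]]
E
cat > s2.py <<'E'
from tr import *
from cell import ctrl
q0=np.array(ctrl.observe()["qpos"]); r=np.radians
ax=np.array([457.5,339,145.])
for ph in(-60,-75,-90):
  for sg in(1,-1):
    for al in(15,25):
     ya=ph+90*sg
     R=tool(r(ph),r(al),sg); q=q0; out=[]
     W=[((420,400,420),down(r(ya))),(ax-130*R[:,2]+[0,0,200],R),(ax-130*R[:,2],R),(ax+18*R[:,2],R),(ax+18*R[:,2]+[0,0,140],R)]
     # lay: rotate about tool y so that toolz goes down by 90
     L=Ro.from_rotvec(np.cross(np.array([np.cos(r(ph)),np.sin(r(ph)),0]),[0,0,-1])*np.pi/2).as_matrix()
     for p,M in W: q,e=track(q,np.array(p),M); out.append((round(e),q.round(2)))
     print(ph,sg,al,[o[0] for o in out],out[3][1])
     for ten in(6,186):
        Ym=Ro.from_euler('z',r((ten-ph+180)%360-180)).as_matrix()
        RL=Ym@L@R; qq=q;o2=[]
        for p,M in[((480,250,330),L@R),((546,15,250),RL),((546,15,30),RL)]:
            qq,e=track(qq,np.array(p,float),M,20); o2.append(round(e))
        print("    ten",ten,o2,qq.round(2),RL[:,2].round(2))
E
time python3 s2.py
```

```text
-60 1 15 [0, 0, 0, 0, 0] [-1.28  0.99  0.17  1.87  0.81  1.4  -1.25]
    ten 6 [0, 0, 0] [ 0.    0.77 -0.2   1.95  0.19  0.7   1.35] [-0.26 -0.03 -0.97]
    ten 186 [0, 0, 14] [-0.24  0.67  0.17  2.25 -1.03  0.13 -0.56] [ 0.26  0.03 -0.97]
-60 1 25 [0, 0, 0, 0, 0] [-1.15  0.89 -0.01  1.89  0.85  1.37 -1.28]
    ten 6 [0, 0, 0] [ 0.12  0.86 -0.39  1.81  0.3   0.98  1.24] [-0.42 -0.04 -0.91]
    ten 186 [0, 0, 33] [-0.21  0.64  0.14  2.24 -1.03  0.13 -0.55] [ 0.42  0.04 -0.91]
-60 -1 15 [27, 44, 59, 69, 126] [-1.85  1.47  1.27  2.27 -0.77  0.3  -2.61]
    ten 6 [1, 0, 0] [-0.45  0.84  0.52  1.98 -0.54  0.75 -1.04] [-0.26 -0.03 -0.97]
    ten 186 [1, 117, 87] [ 0.77  0.89 -0.62  2.22 -1.03  0.13 -2.61] [ 0.26  0.03 -0.97]
-60 -1 25 [27, 45, 68, 57, 108] [-1.79  1.35  1.27  2.21 -0.73  0.42 -2.61]
    ten 6 [0, 0, 0] [-0.45  0.91  0.55  1.86 -0.46  0.97 -1.1 ] [-0.42 -0.04 -0.91]
    ten 186 [0, 121, 84] [ 0.86  0.93 -0.71  2.21 -1.03  0.13 -2.61] [ 0.42  0.04 -0.91]
-75 1 15 [0, 0, 0, 0, 0] [-1.45  1.12  0.6   1.73  0.41  1.35 -0.91]
    ten 6 [0, 0, 0] [-0.2   0.77  0.11  1.96 -0.12  0
[... 1205 characters left out ...]
 0.89  0.46  1.85 -0.4   0.95  1.96] [-0.42 -0.04 -0.91]
    ten 186 [0, 0, 33] [-0.21  0.64  0.14  2.24 -1.03  0.13 -0.55] [ 0.42  0.04 -0.91]
-90 -1 15 [110, 206, 306, 278, 196] [ 0.92 -0.33 -1.27  2.45 -0.45  0.33 -2.61]
    ten 6 [124, 16, 0] [-0.42  0.82  0.46  1.98 -0.49  0.73 -1.09] [-0.26 -0.03 -0.97]
    ten 186 [124, 217, 360] [ 2.04 -0.33 -1.27  2.54 -1.03  0.8  -2.61] [ 0.26  0.03 -0.97]
-90 -1 25 [110, 193, 288, 278, 194] [ 0.94 -0.33 -1.27  2.45 -0.54  0.36 -2.61]
    ten 6 [61, 0, 0] [-0.47  0.92  0.58  1.86 -0.49  0.98 -1.08] [-0.42 -0.04 -0.91]
    ten 186 [61, 121, 84] [ 0.86  0.93 -0.71  2.21 -1.03  0.13 -2.61] [ 0.42  0.04 -0.91]
real	0m52.873s
user	0m53.361s
sys	0m0.136s
```

```bash
cat > to.py <<'E'
from tr import *
from cell import ctrl
def to(p,R):
    s=ctrl.observe(); print("shift",(np.array(p)-s["ee_pos"]).round(1),"rv",np.degrees(Ro.from_matrix(R@s["eef_rot"].T).as_rotvec()).round(1))
E
python3 - <<'E'
from to import *
to((420,400,420),down(np.radians(30)))
R=tool(np.radians(-60),np.radians(20)); ax=np.array([457.5,339,145.]); print(R.round(3),ax-130*R[:,2],ax+18*R[:,2])
E
```

```text
shift [ 16.8  90.8 -34.3] rv [-47.1   7.7  65.9]
[[-0.171  0.866  0.47 ]
 [ 0.296  0.5   -0.814]
 [-0.94   0.    -0.342]] [396.41997965 444.79369858 189.46261863] [465.95723359 324.35164174 138.84363742]
```

```bash
python3 -m jog '[3,20,-5,-6,1,8,1, 6,40,-10,-12,2,16.5,1, 10,60,-20,-18,3,25,1, 14,80,-30,-24,4,33,1, 17,91,-34,-29.5,5,41,1]'
python3 - <<'E'
from to import *
to((396,445,350),down(np.radians(30)))
to((396,445,350),tool(np.radians(-60),np.radians(20)))
E
```

```text
clock: 5.6
ee_pos: [420.1, 400.4, 419.0]
eef_rot: [[-0.104, 0.989, 0.108], [0.958, 0.07, 0.278], [0.267, 0.133, -0.954]]
force: [0.0, 0.5, 0.8]
opening: 85.5
gripper_force: 0.0
shift [-24.1  44.6 -69. ] rv [-17.3   2.7  24.7]
shift [-24.1  44.6 -69. ] rv [-83.8 -19.2  15.2]
```

```bash
python3 -m jog '[-5,10,-14,-10,-2.3,1.8,1, -10,20,-28,-20,-4.6,3.6,1, -15,30,-42,-30,-6.9,5.4,1, -20,40,-56,-40,-9.2,7.2,1, -24,45,-69,-50,-11.5,9,1]'
python3 -m jog '[0,0,0,-10,-2.3,1.8,1, 0,0,0,-20,-4.6,3.6,1, 0,0,0,-30,-7,5.5,1, 0,0,0,-34,-7.7,6.2,1]'
python3 - <<'E'
from to import *
R=tool(np.radians(-60),np.radians(20)); ax=np.array([457.5,339,145.])
to(ax-130*R[:,2],R); to(ax+18*R[:,2],R); print(ctrl.observe()["qpos"].round(2))
E
```

```text
clock: 6.22
ee_pos: [395.8, 446.0, 350.6]
eef_rot: [[-0.214, 0.922, 0.322], [0.783, 0.359, -0.509], [-0.585, 0.143, -0.799]]
force: [1.5, -0.5, -0.5]
opening: 85.2
gripper_force: 0.0
clock: 6.72
ee_pos: [395.2, 445.7, 348.4]
eef_rot: [[-0.171, 0.864, 0.474], [0.291, 0.504, -0.813], [-0.941, -0.001, -0.338]]
force: [0.6, 0.1, 0.1]
opening: 85.0
gripper_force: 0.0
shift [   1.2   -0.9 -159. ] rv [ 0.3  0.1 -0.3]
shift [  70.7 -121.3 -209.6] rv [ 0.3  0.1 -0.3]
[-1.29  0.73 -0.05  1.61  0.76  1.84 -1.04]
```

```bash
python3 -m jog '[0,0,-40,0,0,0,1, 0,0,-80,0,0,0,1, 1,-1,-120,0,0,0,1, 1,-1,-159,0,0,0,1, 1,-1,-159,0,0,0,1]'
python3 -m jog '[17,-30,-13,0,0,0,1, 35,-60,-25,0,0,0,1, 52,-90,-38,0,0,0,1, 65,-113,-47.5,0,0,0,1, 69.5,-120.5,-50.5,0,0,0,1]'
python3 - <<'E'
from h import *
p,d=grab_frame("scene"); cv2.imwrite("pics/s1.png",cv2.resize(p[60:260,320:520],(600,600)))
p,d=grab_frame("top"); cv2.imwrite("pics/t1.png",cv2.resize(p[170:320,140:290],(600,600)))
im=np.hstack([cv2.resize(cv2.imread("pics/s1.png"),(400,400)),cv2.resize(cv2.imread("pics/t1.png"),(400,400))]);cv2.imwrite("pics/g1.png",im)
E
```

```text
clock: 7.35
ee_pos: [396.7, 443.1, 189.5]
eef_rot: [[-0.171, 0.865, 0.472], [0.294, 0.502, -0.814], [-0.94, -0.0, -0.34]]
force: [-0.7, 0.1, 0.4]
opening: 85.6
gripper_force: 0.0
clock: 7.98
ee_pos: [467.6, 322.4, 142.8]
eef_rot: [[-0.167, 0.866, 0.471], [0.299, 0.5, -0.813], [-0.94, 0.005, -0.342]]
force: [-0.6, 0.0, -0.0]
opening: 85.4
gripper_force: 0.0
```

View pics/g1.png

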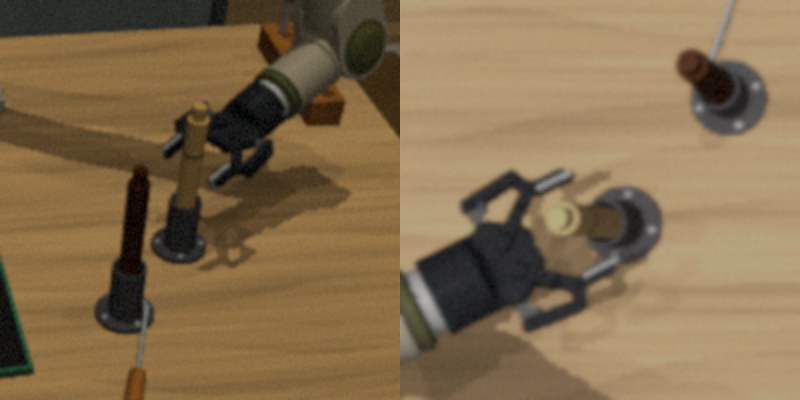

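The rung stands between the open fingers in both crops: about (190,140) in the left one, and (565,218) with fingertips at (572,178) and (615,258) in the right one. Closing now.

```bash
python3 -m jog '[0,0,0,0,0,0,0, 0,0,0,0,0,0,0, 0,0,0,0,0,0,0, 0,0,0,0,0,0,0, 0,0,0,0,0,0,0]'
python3 -m jog '[0,0,0,0,0,0,0, 0,0,0,0,0,0,0]'
```

```text
clock: 8.7
ee_pos: [466.5, 323.6, 141.5]
eef_rot: [[-0.169, 0.865, 0.473], [0.298, 0.502, -0.812], [-0.939, 0.004, -0.343]]
force: [-0.5, 1.0, 2.8]
opening: 28.5
gripper_force: 58.8
clock: 8.95
ee_pos: [466.7, 323.4, 141.5]
eef_rot: [[-0.169, 0.865, 0.472], [0.298, 0.502, -0.812], [-0.939, 0.004, -0.343]]
force: [-0.8, 0.3, 3.5]
opening: 28.5
gripper_force: 58.8
```

```bash
python3 -m jog '[0,0,10,0,0,0,0, 0,0,25,0,0,0,0, 0,0,45,0,0,0,0, 0,0,65,0,0,0,0, 0,0,85,0,0,0,0]'
python3 -m jog '[0,0,20,0,0,0,0, 0,0,45,0,0,0,0, 0,0,70,0,0,0,0, 0,0,95,0,0,0,0, 0,0,100,0,0,0,0]'
cat > rung.py <<'E'
from h import *
from cell import ctrl
s=ctrl.observe(); R=s["eef_rot"]; g=s["ee_pos"]-19*R[:,2]
def pca(name, rad=240):
    p,d,P=cloud(name); hsv=cv2.cvtColor(p,cv2.COLOR_BGR2HSV).astype(int)
    m=(np.linalg.norm(P-g,axis=-1)<rad)&(hsv[...,0]>14)&(hsv[...,0]<30)&(hsv[...,1]>60)&(hsv[...,2]>70)&(P[...,2]>25)
    k=cv2.connectedComponentsWithStats(m.astype(np.uint8)); o=[]
    for i in range(1,k[0]):
        if k[2][i,4]>40: o.append(k[2][i].tolist())
    return p,P,k,o
if __name__=="__main__":
    print("g",g.round(1),"op",s["opening"],s["force"].round(1),s["qpos"].round(2))
    im=[]
    for n in("scene","top"):
        p,P,k,o=pca(n); print(n,o)
        for i in range(1,k[0]):
            if k[2][i,4]>40:
                q=P[k[1]==i]; c=q.mean(0); u=np.linalg.svd(q-c,full_matrices=False)[2][0]; t=(q-c)@u; print(c.round(1),u.round(3),t.min().round(),t.max().round())
E
python3 rung.py
python3 - <<'E'
from to import *
r=np.radians; R=tool(r(-60),r(20))
L=Ro.from_rotvec(np.cross([.5,-.8660,0],[0,0,-1])*np.pi/2).as_matrix()
to((480,250,330),L@R); Y=Ro.from_euler('z',r(65.5)).as_matrix(); to((480,250,330),Y@L@R); print((Y@L@R).round(3))
E
```

```text
clock: 9.57
ee_pos: [466.6, 323.4, 228.2]
eef_rot: [[-0.168, 0.865, 0.472], [0.299, 0.502, -0.812], [-0.939, 0.005, -0.343]]
force: [0.4, 0.2, -1.0]
opening: 28.6
gripper_force: 59.1
clock: 10.2
ee_pos: [466.8, 323.6, 328.3]
eef_rot: [[-0.167, 0.865, 0.473], [0.301, 0.501, -0.811], [-0.939, 0.006, -0.344]]
force: [-1.0, 0.3, -2.4]
opening: 28.6
gripper_force: 59.1
g [457.8 339.  334.8] op 28.553346131314807 [-1.   0.3 -2.4] [-1.16  0.66 -0.02  1.83  0.86  1.64 -1.08]
scene [[469, 18, 32, 29, 441], [422, 45, 13, 32, 269], [412, 79, 19, 53, 423]]
[378.8 508.  434.5] [ 0.626  0.653 -0.427] -37.0 32.0
[467.4 337.5 401. ] [ 0.126 -0.007 -0.992] -36.0 40.0
[468.4 335.8 268.3] [ 0.009 -0.019  1.   ] -74.0 86.0
top [[142, 236, 69, 23, 597], [91, 272, 19, 34, 105], [86, 302, 31, 20, 46]]
[457.6 337.1 356.2] [-0.006  0.038  0.999] -160.0 82.0
[381.8 469.5 426.6] [-0.829 -0.539  0.152] -42.0 31.0
[334.1 473.8 401.9] [-0.474  0.755  0.453] -29.0 30.0
shift [ 13.4 -73.5   3.2] rv [77.7 45.2  0.1]
shift [ 13.4 -73.5   3.2] rv [42.8 83.8 51.1]
[[-0.935 -0.096 -0.34 ]
 [-0.09   0.995 -0.033]
 [ 0.342 -0.    -0.94 ]]
```

```bash
python3 -m jog '[0,0,8,8.6,5,0,0, 0,0,16,17.2,10,0,0, 0,0,20,25.8,15,0,0, 0,0,25,34.4,20,0,0, 0,0,30,43,25,0,0]'
python3 -m jog '[0,-10,0,8.6,5,0,0, 3,-20,0,17.2,10,0,0, 6,-30,0,25.8,15,0,0, 10,-40,0,34.7,20.2,0,0, 13,-50,0,34.7,20.2,0,0]'
python3 - <<'E'
from h import *
for n in("top","scene"):
    z=np.load(f"/tmp/{n}0.npz"); p=z["p"].astype(int);P=z["P"]; X,Y,Z=P[...,0],P[...,1],P[...,2]
    b,g,r=p[...,0],p[...,1],p[...,2]
    # rim+floor: not wood (wood: r>>b)
    m=(r-b<12)&(Z<25)&(Z>-10)&(X>350)&(X<740)&(Y>-75)&(Y<110)
    m=cv2.morphologyEx(m.astype(np.uint8),cv2.MORPH_OPEN,np.ones((3,3)))
    k=cv2.connectedComponentsWithStats(m); i=1+np.argmax(k[2][1:,4]); q=P[k[1]==i]
    print(n,k[2][i],cv2.minAreaRect(q[:,:2].astype(np.float32)),np.median(q[:,2]),q.mean(0))
E
```

```text
clock: 10.92
ee_pos: [466.4, 323.8, 356.1]
eef_rot: [[-0.47, 0.866, 0.172], [0.814, 0.5, -0.294], [-0.341, 0.002, -0.94]]
force: [0.2, -0.8, -1.5]
opening: 28.5
gripper_force: 59.1
clock: 11.55
ee_pos: [481.7, 268.7, 354.1]
eef_rot: [[-0.461, 0.871, -0.173], [0.819, 0.492, 0.295], [0.342, -0.006, -0.94]]
force: [0.3, -0.1, -1.6]
opening: 28.4
gripper_force: 59.2
top [321 253  38  25 503] ((422.22198486328125, 6.3853302001953125), (60.32804489135742, 107.81684875488281), 6.570281505584717) 7.162960810856248 [413.48698435   0.49215142   8.13782178]
scene [ 282  173   54   78 2542] ((548.6903076171875, 18.49896240234375), (313.50042724609375, 107.81108093261719), 5.288652420043945) 6.003707813037181 [562.42060534  20.55144409   6.68391745]
```

Tray centre is about (547,17.5) with its x axis at 5.5°. I carry the horizontal rung over it, yawing +66°.

```bash
python3 -m jog '[10,-35,0,0,0,9.5,0, 20,-70,0,0,0,19,0, 32,-105,0,0,0,28.5,0, 44,-140,-5,0,0,38,0, 56,-175,-10,0,0,47.5,0]'
python3 -m jog '[10,-25,-40,0,0,9,0, 20,-50,-80,0,0,18.5,0, 23,-74,-120,0,0,18.5,0, 23,-74,-170,0,0,18.5,0, 23,-74,-200,0,0,18.5,0]'
python3 rung.py;  python3 - <<'E'
from to import *
R=tool(np.radians(185.5),np.radians(70),-1);print(R.round(3))
g=np.array([567,19.4,21.]);to(g+18*R[:,2],R)
E
```

```text
clock: 12.18
ee_pos: [535.8, 97.9, 345.5]
eef_rot: [[-0.919, 0.21, -0.335], [0.199, 0.978, 0.068], [0.341, -0.004, -0.94]]
force: [-0.1, -0.0, -1.4]
opening: 28.6
gripper_force: 59.3
clock: 12.8
ee_pos: [557.6, 24.9, 143.5]
eef_rot: [[-0.934, -0.105, -0.341], [-0.098, 0.994, -0.039], [0.344, -0.003, -0.939]]
force: [1.2, 0.6, 0.1]
opening: 28.8
gripper_force: 59.3
g [564.1  25.6 161.4] op 28.806754921329297 [1.2 0.6 0.1] [ 0.09  0.68 -0.37  1.8   0.21  1.06  1.3 ]
scene [[305, 161, 8, 10, 55], [306, 172, 14, 25, 211], [271, 229, 11, 8, 56], [279, 240, 11, 11, 47]]
[568.5  27.8 175.1] [ 0.956 -0.271  0.11 ] -27.0 20.0
[637.   31.5 171.1] [ 0.975  0.133 -0.18 ] -41.0 31.0
[775.9 -63.3 149.3] [0.734 0.671 0.109] -13.0 13.0
[779.5 -47.1 110. ] [-0.208  0.449 -0.869] -29.0 20.0
top [[362, 126, 12, 20, 129], [328, 203, 18, 63, 740]]
[768.8 -69.5 131.4] [-0.266 -0.279 -0.923] -26.0 56.0
[500.2  17.9 172.3] [-0.994 -0.104 -0.022] -77.0 77.0
[[-0.935 -0.096 -0.34 ]
 [-0.09   0.995 -0.033]
 [ 0.342 -0.    -0.94 ]]
shift [   4.2   -6.2 -138.9] rv [ 0.2 -0.3 -0.6]
```

```bash
python3 -m jog '[4,-6,-35,0,0,-0.6,0, 4,-6,-70,0,0,-0.6,0, 4,-6,-95,0,0,-0.6,0, 4,-6,-113,0,0,-0.6,0, 4,-6,-120,0,0,-0.6,0]'
python3 -m jog '[0,0,-3,0,0,0,0, 0,0,-6,0,0,0,0, 0,0,-8,0,0,0,0, 0,0,-9,0,0,0,0, 0,0,-9,0,0,0,0]'
python3 rung.py
```

```text
clock: 13.52
ee_pos: [562.8, 18.9, 26.2]
eef_rot: [[-0.936, -0.094, -0.339], [-0.088, 0.996, -0.034], [0.341, -0.002, -0.94]]
force: [-0.1, -0.1, -0.3]
opening: 28.8
gripper_force: 59.3
clock: 14.15
ee_pos: [562.7, 18.4, 17.5]
eef_rot: [[-0.936, -0.093, -0.339], [-0.087, 0.996, -0.033], [0.341, -0.002, -0.94]]
force: [-0.1, -0.3, -1.1]
opening: 28.6
gripper_force: 59.3
g [569.1  19.1  35.3] op 28.61315647532608 [-0.1 -0.3 -1.1] [ 0.07  0.85 -0.32  1.84  0.28  0.85  1.26]
scene [[220, 199, 17, 20, 204], [303, 200, 8, 9, 48], [304, 210, 13, 24, 180], [281, 241, 10, 22, 87]]
[ 557.  -200.9   37.3] [ 0.973 -0.232 -0.009] -38.0 35.0
[576.6  20.1  50.7] [-0.847  0.257 -0.466] -46.0 22.0
[641.7  24.3  45.9] [ 0.977  0.13  -0.171] -43.0 34.0
[783.5 -43.   94.1] [ 0.228  0.241 -0.943] -28.0 36.0
top [[356, 131, 19, 16, 163], [330, 207, 16, 57, 601]]
[764.6 -66.2 107.9] [0.247 0.612 0.751] -65.0 38.0
[506.1  12.2  48.8] [-0.995 -0.091 -0.033] -76.0 77.0
```

```bash
python3 -m jog '[0,0,-2,0,0,0,0, 0,0,-4,0,0,0,0, 0,0,-5,0,0,0,0, 0,0,-6,0,0,0,0, 0,0,-6,0,0,0,0]'
python3 -m jog '[0,0,-1,0,0,0,0, 0,0,-1,0,0,0,0]'
python3 -m jog '[0,0,-1,0,0,0,0, 0,0,-1,0,0,0,0]'
python3 -m jog '[0,0,-1,0,0,0,0, 0,0,-1,0,0,0,0]'
```

```text
clock: 14.88
ee_pos: [562.6, 18.5, 11.3]
eef_rot: [[-0.936, -0.093, -0.34], [-0.087, 0.996, -0.033], [0.341, -0.002, -0.94]]
force: [0.1, -0.9, -0.3]
opening: 28.6
gripper_force: 59.3
clock: 15.12
ee_pos: [562.6, 18.5, 10.3]
eef_rot: [[-0.936, -0.093, -0.339], [-0.087, 0.996, -0.033], [0.341, -0.002, -0.94]]
force: [0.2, 0.7, -0.5]
opening: 28.5
gripper_force: 59.3
clock: 15.38
ee_pos: [562.6, 18.4, 9.3]
eef_rot: [[-0.936, -0.093, -0.34], [-0.087, 0.996, -0.033], [0.341, -0.002, -0.94]]
force: [-0.1, -0.0, -0.6]
opening: 28.6
gripper_force: 59.3
clock: 15.62
ee_pos: [562.7, 18.5, 8.5]
eef_rot: [[-0.936, -0.093, -0.339], [-0.087, 0.996, -0.033], [0.341, -0.002, -0.94]]
force: [-0.3, 0.2, 1.7]
opening: 28.6
gripper_force: 60.7
```

```bash
python3 -m jog '[0,0,-1,0,0,0,0, 0,0,-1,0,0,0,0]'
python3 rung.py | tail -2
```

```text
clock: 15.88
ee_pos: [562.7, 18.5, 8.2]
eef_rot: [[-0.936, -0.093, -0.339], [-0.087, 0.996, -0.034], [0.341, -0.002, -0.94]]
force: [-1.7, 0.0, 10.3]
opening: 28.5
gripper_force: 65.3
[763.4 -65.3 105.7] [0.31  0.742 0.594] -55.0 27.0
[506.   12.4  39.6] [-0.996 -0.088 -0.02 ] -78.0 77.0
```

Fingertips are on the tray floor and the rung is about 4–5 mm above its rest. I ease the grip open in small steps.

```bash
python3 -m jog '[0,0,1,0,0,0,0.34, 0,0,1,0,0,0,0.345]'; python3 -m jog '[0,0,0,0,0,0,0.35, 0,0,0,0,0,0,0.355]';  python3 -m jog '[0,0,0,0,0,0,0.36, 0,0,0,0,0,0,0.37, 0,0,0,0,0,0,0.38]'
python3 rung.py | tail -1
```

```text
clock: 16.23
ee_pos: [562.7, 18.5, 8.4]
eef_rot: [[-0.936, -0.093, -0.339], [-0.087, 0.996, -0.033], [0.341, -0.002, -0.94]]
force: [0.8, -0.4, 1.4]
opening: 29.7
gripper_force: 15.6
clock: 16.48
ee_pos: [562.7, 18.4, 8.3]
eef_rot: [[-0.936, -0.093, -0.339], [-0.087, 0.996, -0.033], [0.341, -0.002, -0.94]]
force: [-0.3, -1.1, 1.3]
opening: 30.2
gripper_force: 0.9
clock: 16.85
ee_pos: [562.6, 18.5, 8.3]
eef_rot: [[-0.936, -0.093, -0.339], [-0.087, 0.996, -0.033], [0.341, -0.001, -0.94]]
force: [-0.6, -0.3, 0.1]
opening: 32.5
gripper_force: 0.1
[507.   12.5  34.3] [-0.996 -0.089 -0.031] -77.0 77.0
```

```bash
python3 -m jog '[0,0,0,0,0,0,0.5, 0,0,0,0,0,0,0.6, 0,0,0,0,0,0,0.62, 7,0.6,19,0,0,0,0.62, 20,2,56,0,0,0,0.62]'
python3 - <<'E'
from to import *
to((538.5,15.8,100),tool(np.radians(185.5),np.radians(90),-1))
E
```

```text
clock: 17.58
ee_pos: [581.6, 20.3, 63.9]
eef_rot: [[-0.935, -0.094, -0.343], [-0.087, 0.996, -0.034], [0.344, -0.001, -0.939]]
force: [0.3, -0.4, -0.6]
opening: 52.8
gripper_force: 0.0
shift [-43.1  -4.5  36.1] rv [  2.  -20.    0.1]
```

```bash
python3 -m jog '[0,0,20,1,-7,0,0.62, -15,0,36,1.5,-14,0,0.62, -30,-3,36,2,-20,0,0.62, -43,-4.5,36,2,-20,0,0.62, -43,-4.5,36,2,-20,0,0.62]'
python3 - <<'E'
from h import *
p,d,P=cloud("top"); np.savez("/tmp/t2.npz",p=p,P=P)
a=cv2.resize(p[150:290,290:390],(400,560),interpolation=cv2.INTER_CUBIC)
p,d,P=cloud("scene"); np.savez("/tmp/s2.npz",p=p,P=P)
b=cv2.resize(p[150:290,260:360],(400,560),interpolation=cv2.INTER_CUBIC)
cv2.imwrite("pics/tray.png",np.hstack([a,b]))
E
python3 rung.py
```

```text
clock: 18.2
ee_pos: [539.5, 15.9, 100.5]
eef_rot: [[-0.996, -0.093, 0.001], [-0.093, 0.996, 0.0], [-0.001, 0.0, -1.0]]
force: [1.2, -0.7, -0.2]
opening: 53.1
gripper_force: 0.0
g [541.   16.3 119.2] op 52.83144123215441 [ 0.7 -0.8  0.5] [ 0.07  0.59 -0.3   2.12  0.36  0.48  1.17]
scene [[296, 176, 9, 12, 79], [298, 188, 19, 48, 401], [223, 199, 13, 20, 146]]
[459.7   7.9  33.7] [0.997 0.059 0.039] -28.0 30.0
[587.7  18.8  32.5] [ 0.995  0.099 -0.019] -100.0 86.0
[ 551.9 -196.3   38. ] [ 0.997 -0.079 -0.006] -33.0 42.0
top [[355, 134, 17, 15, 185], [405, 206, 13, 27, 216], [333, 241, 12, 23, 173]]
[758.6 -58.8 102.6] [ 0.208 -0.06   0.976] -37.0 54.0
[ 547.2 -196.6   38. ] [-0.996  0.089  0.016] -41.0 32.0
[455.6   8.9  33.2] [-0.96  -0.279 -0.012] -38.0 27.0
```

View pics/tray.png

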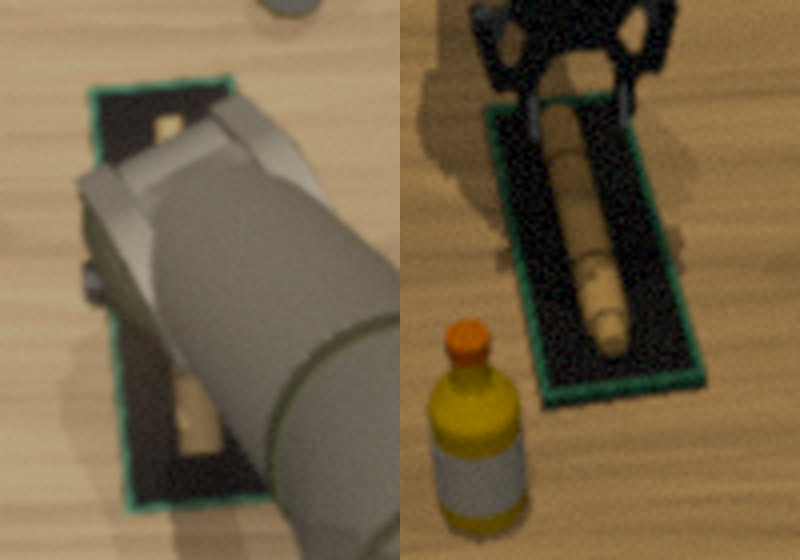

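The rung lies flat in the tray: foot at (200,450) in the left crop, tenon at (605,345) in the right. The gripper is above it and vertical. Picking it up at mid-barrel.

```bash
python3 -m jog '[0,-1,-35,0,0,0,0.62, 0,-1,-65,0,0,0,0.62, 0,-1,-82,0,0,0,0.62, 0,-1,-91,0,0,0,0.62, 0,-1,-91,0,0,0,0.62]'
python3 -m jog '[0,0,0,0,0,0,0, 0,0,0,0,0,0,0, 0,0,0,0,0,0,0, 0,0,0,0,0,0,0, 0,0,0,0,0,0,0]'
```

```text
clock: 19.02
ee_pos: [539.7, 15.1, 8.7]
eef_rot: [[-0.996, -0.093, 0.002], [-0.093, 0.996, 0.001], [-0.002, 0.001, -1.0]]
force: [0.1, 0.3, 0.8]
opening: 52.8
gripper_force: 0.0
clock: 19.65
ee_pos: [540.2, 15.0, 10.2]
eef_rot: [[-0.996, -0.093, 0.004], [-0.093, 0.996, 0.001], [-0.004, 0.001, -1.0]]
force: [-0.8, -0.0, 7.0]
opening: 27.9
gripper_force: 59.2
```

```bash
python3 -m jog '[0,0,10,0,0,0,0, 0,0,50,0,0,0,0, 0,0,100,0,0,0,0, 0,0,150,0,0,0,0, 0,0,200,0,0,0,0]'
python3 -m jog '[0,-40,10,0,0,9.5,0, 0,-80,20,0,0,19,0, 0,-120,20,0,0,28.5,0, 0,-160,20,0,0,38,0, 0,-200,20,0,0,47.5,0]'
python3 -m jog '[-2,-40,0,0,0,9.5,0, -4,-80,0,0,0,19,0, -6,-94,0,0,0,22.5,0, -6,-94,0,0,0,22.5,0]'
python3 rung.py
```

```text
clock: 20.27
ee_pos: [539.0, 14.7, 211.7]
eef_rot: [[-0.996, -0.093, 0.003], [-0.093, 0.996, 0.001], [-0.003, 0.001, -1.0]]
force: [0.6, -0.5, -1.2]
opening: 27.8
gripper_force: 59.4
clock: 20.9
ee_pos: [539.0, -186.5, 230.1]
eef_rot: [[-0.6, -0.8, 0.001], [-0.8, 0.6, 0.002], [-0.002, 0.0, -1.0]]
force: [0.5, 0.4, -0.9]
opening: 27.9
gripper_force: 59.4
clock: 21.4
ee_pos: [532.3, -281.0, 228.6]
eef_rot: [[-0.257, -0.966, -0.001], [-0.966, 0.257, 0.005], [-0.005, 0.002, -1.0]]
force: [-1.7, 0.5, -1.9]
opening: 28.1
gripper_force: 59.3
g [ 532.3 -281.1  247.6] op 28.088559956760108 [-1.7  0.5 -1.9] [ 1.05  0.65 -1.04  1.85  0.65  1.03  2.63]
scene [[156, 77, 24, 6, 51], [141, 136, 36, 14, 347], [186, 139, 50, 17, 530], [163, 194, 19, 20, 204], [219, 197, 17, 22, 212]]
[ 570.1 -277.1  436.5] [ 0.167 -0.986 -0.009] -26.0 24.0
[ 525.  -349.7  244.9] [ 0.313  0.949 -0.051] -44.0 52.0
[ 558.6 -216.   245.5] [ 0.235  0.972 -0.024] -63.0 62.0
[ 519.8 -356.8   36.7] [ 0.955 -0.295 -0.018] -41.0 34.0
[ 557.9 -201.9   37.1] [ 0.976 -0.219 -0.012] -49.0 34.0
top [[405, 201, 61, 32, 904], [484, 227, 19, 8, 65], [461, 240, 12, 7, 45]]
[ 546.2 -212.5  197. ] [-0.003  0.099 -0.995] -171.0 172.0
[ 498.2 -327.4  299.3] [-0.04   0.386  0.922] -70.0 151.0
[ 480.3 -334.6   74.5] [-0.034  0.292  0.956] -51.0 265.0
```

Joint 7 sits at its limit here, so I turn the rung back the other way by 180° (the seated rung is equivalent).

```bash
python3 -m jog '[0,0,0,0,0,-10,0, 0,0,0,0,0,-20,0, 0,0,0,0,0,-30,0, 0,0,0,0,0,-40,0, 0,0,0,0,0,-50,0]'
python3 -m jog '[0,0,0,0,0,-10,0, 0,0,0,0,0,-20,0, 0,0,0,0,0,-30,0, 0,0,0,0,0,-40,0, 0,0,0,0,0,-50,0]' >/dev/null
python3 -m jog '[0,0,0,0,0,-10,0, 0,0,0,0,0,-20,0, 0,0,0,0,0,-30,0, 0,0,0,0,0,-40,0, 0,0,0,0,0,-50,0]' >/dev/null
python3 -m jog '[0,0,0,0,0,-10,0, 0,0,0,0,0,-20,0, 0,0,0,0,0,-30,0, 0,0,0,0,0,-30,0]'
python3 rung.py
python3 - <<'E'
from to import *
to((533.4,-278.7,230),down(np.radians(-14.5)))
E
```

```text
clock: 22.12
ee_pos: [534.2, -277.0, 230.6]
eef_rot: [[-0.905, -0.425, 0.003], [-0.425, 0.905, 0.0], [-0.003, -0.001, -1.0]]
force: [-0.7, 0.5, -0.8]
opening: 28.0
gripper_force: 59.3
clock: 23.88
ee_pos: [534.5, -277.1, 230.8]
eef_rot: [[0.25, 0.968, 0.002], [0.968, -0.25, -0.004], [-0.003, 0.003, -1.0]]
force: [-0.1, -0.2, -1.4]
opening: 27.8
gripper_force: 59.3
g [ 534.5 -277.   249.8] op 27.78814883290829 [-0.1 -0.2 -1.4] [ 0.51  0.46 -0.19  1.88  0.12  0.81  0.01]
scene [[136, 136, 43, 14, 415], [187, 140, 43, 16, 464], [163, 194, 20, 20, 195], [219, 199, 17, 20, 206]]
[ 525.9 -351.1  247.2] [ 0.308  0.951 -0.004] -58.0 64.0
[ 558.6 -219.6  247.9] [ 0.232  0.973 -0.012] -57.0 49.0
[ 518.7 -355.7   37.5] [ 0.957 -0.291 -0.008] -44.0 35.0
[ 558.8 -201.7   37.1] [ 0.965 -0.26  -0.012] -40.0 32.0
top [[406, 201, 59, 32, 824], [461, 240, 12, 7, 45]]
[ 546.7 -214.4  190.4] [ 0.01   0.107 -0.994] -176.0 165.0
[ 480.4 -333.    81.8] [ 0.034 -0.295 -0.955] -260.0 55.0
shift [-0.8 -1.  -0.4] rv [ 0.2  0.1 -0.2]
```

Run:
```python
from h import *
s=ctrl.observe(); R=s["eef_rot"]; t=s["ee_pos"]
ex=R[:,1]; ey=R[:,0]  # cross, along
for n in("top","scene"):
    p,d,P=cloud(n); Q=P-t; a=Q@ey; c=Q@ex; h=P[...,2]
    for lo,hi in((-130,-95),(-100,-35),(35,100),(95,130)):
        m=(a>lo)&(a<hi)&(abs(c)<30)&(h>232)&(h<275)
        if m.sum()>20: print(n,"rung",lo,m.sum(),"c %.1f..%.1f mid %.1f"%(*np.percentile(c[m],[3,97]),np.percentile(c[m],[3,97]).mean()),"z",np.percentile(h[m],[50,97]).round(1),"a",a[m].min().round(1),a[m].max().round(1))
    # block tops and groove: height profile vs c
    for b in(-80,80):
        m=(abs(a-b)<13)&(abs(c)<45)&(h<60)&(h>20)
        print(n,"block",b,m.sum(),[(k,np.round(np.median(h[m&(abs(c-k)<2)]),1)) for k in range(-40,41,4) if (m&(abs(c-k)<2)).sum()>2])
        m=(abs(c)<45)&(abs(a-b)<30)&(h>42)&(h<55); print("   a range",np.percentile(a[m],[3,97]).round(1))
```

```text
top rung 35 355 c -15.1..12.1 mid -1.5 z [253.5 258.3] a 35.2 99.8
top rung 95 93 c -14.6..12.2 mid -1.2 z [253.1 257.9] a 95.0 108.8
top block -80 33 [(-36, np.float64(36.9)), (-32, np.float64(40.5))]
   a range [-88.6 -69.1]
top block 80 216 [(-36, np.float64(33.7)), (-32, np.float64(40.8)), (-28, np.float64(44.1)), (-24, np.float64(46.4)), (-20, np.float64(42.7)), (-16, np.float64(39.0)), (-12, np.float64(36.3)), (-8, np.float64(30.2)), (-4, np.float64(26.3)), (0, np.float64(28.1)), (4, np.float64(30.5)), (8, np.float64(36.5)), (12, np.float64(39.3)), (16, np.float64(43.7)), (20, np.float64(46.1)), (24, np.float64(44.3)), (28, np.float64(38.4)), (32, np.float64(36.1))]
   a range [64.5 93.5]
scene rung -130 112 c -4.9..16.4 mid 5.7 z [247.5 255.4] a -129.1 -95.1
scene rung -100 274 c -5.0..17.6 mid 6.3 z [249.2 255.9] a -100.0 -35.1
scene rung 35 291 c -3.9..16.9 mid 6.5 z [249.6 256.4] a 35.1 99.9
scene rung 95 93 c -9.3..17.7 mid 4.2 z [247.2 255.5] a 95.1 109.8
scene block -80 194 [(-24, np.float64(44.0)), (-20, np.float64(42.1)), (-16, np.float64(38.9)), (-12, np.float64(35.0)), (-8, np.float64(29.9)), (-4, np.float64(26.0)), (0, np.float64(25.3)), (20, np.float64(42.4)), (24, np.float64(43.7)), (28, np.float64(39.9)), (32, np.float64(30.0)), (36, np.float64(28.6))]
   a range [-94.7 -66. ]
scene block 80 194 [(-24, np.float64(44.7)), (-20, np.float64(41.0)), (-16, np.float64(38.7)), (-12, np.float64(36.0)), (-8, np.float64(31.3)), (-4, np.float64(27.0)), (20, np.float64(44.9)), (24, np.float64(43.3)), (28, np.float64(39.3)), (32, np.float64(28.6)), (36, np.float64(31.9))]
   a range [64.1 94.8]
```

```bash
python3 -m jog '[-1,0,-40,0,0,0,0, -1,0,-80,0,0,0,0, -1,0,-120,0,0,0,0, -1,0,-150,0,0,0,0, -1,0,-170,0,0,0,0]'
python3 -m jog '[0,0,-8,0,0,0,0, 0,0,-14,0,0,0,0, 0,0,-18,0,0,0,0, 0,0,-20,0,0,0,0, 0,0,-20,0,0,0,0]'
python3 -m jog '[0,0,-2,0,0,0,0, 0,0,-3,0,0,0,0, 0,0,-3,0,0,0,0]'
```

```text
clock: 24.7
ee_pos: [532.2, -278.8, 57.8]
eef_rot: [[0.251, 0.968, -0.001], [0.968, -0.251, -0.002], [-0.002, -0.001, -1.0]]
force: [-0.0, -0.6, -1.7]
opening: 28.2
gripper_force: 59.3
clock: 25.32
ee_pos: [532.7, -279.1, 39.6]
eef_rot: [[0.253, 0.967, 0.0], [0.967, -0.253, -0.003], [-0.003, 0.001, -1.0]]
force: [-0.7, -0.6, -1.6]
opening: 28.2
gripper_force: 59.3
clock: 25.7
ee_pos: [532.6, -279.0, 36.3]
eef_rot: [[0.253, 0.967, -0.0], [0.967, -0.253, -0.003], [-0.003, 0.001, -1.0]]
force: [-0.4, 0.5, -1.5]
opening: 28.2
gripper_force: 59.3
```

```bash
python3 -m jog '[0.6,2.2,0,0,0,0,0, 0.6,2.2,-1,0,0,0,0, 0.6,2.2,-2,0,0,0,0]'
python3 -m jog '[0,0,-1,0,0,0,0, 0,0,-1,0,0,0,0]'
```

```text
clock: 26.08
ee_pos: [533.4, -276.6, 35.2]
eef_rot: [[0.252, 0.968, 0.0], [0.968, -0.252, -0.003], [-0.003, 0.001, -1.0]]
force: [-4.3, 2.6, 19.9]
opening: 28.3
gripper_force: 61.6
clock: 26.32
ee_pos: [533.4, -276.5, 35.2]
eef_rot: [[0.252, 0.968, 0.001], [0.968, -0.252, -0.003], [-0.003, 0.002, -1.0]]
force: [-4.2, 3.7, 20.9]
opening: 27.9
gripper_force: 61.9
```

```bash
python3 -m jog '[-0.5,0,1.5,0,0,0,0, -0.5,0,1.5,0,0,0,0.34, -0.5,0,1.5,0,0,0,0.36, -0.5,0,1.5,0,0,0,0.45, -0.5,0,1.5,0,0,0,0.6]'
python3 -m jog '[0,0,0,0,0,0,0.6, 0,0,20,0,0,0,0.6, 0,0,60,0,0,0,0.6, 0,0,110,0,0,0,0.6, 0,0,165,0,0,0,0.6]'
python3 - <<'E'
from h import *
c=np.array([533.4,-277.,46]); ey=np.array([.25,.968,0]); ex=np.array([.968,-.25,0])
for n in("top","scene"):
    p,d,P=cloud(n); Q=P-c; a=Q@ey; k=Q@ex; h=P[...,2]
    for lo,hi in((-112,-98),(-60,-30),(30,60),(98,112)):
        m=(a>lo)&(a<hi)&(abs(k)<22)&(h>40)&(h<75)
        if m.sum()>10: print(n,lo,m.sum(),"c",np.percentile(k[m],[3,97]).round(1),"z",np.percentile(h[m],[50,97]).round(1))
    m=(abs(a)<170)&(abs(k)<18)&(h>38)&(h<75); print(n,"a",np.percentile(a[m],[.5,99.5]).round(1))
    r=p.astype(int); red=(r[...,2]>90)&(r[...,2]-r[...,1]>60)&(r[...,2]-r[...,0]>60)&(np.linalg.norm(Q,axis=-1)<220)
    print("red",red.sum(),[ (np.median(a[red]).round(1),np.percentile(k[red],[5,50,95]).round(1),np.percentile(h[red],[5,50,95]).round(1))] )
    cv2.imwrite(f"pics/j_{n}.png",p)
a=cv2.resize(cv2.imread("pics/j_top.png")[180:280,380:500],(400,333)); b=cv2.resize(cv2.imread("pics/j_scene.png")[130:250,130:270],(400,333))
cv2.imwrite("pics/jig.png",np.hstack([a,b]))
E
```

```text
clock: 26.95
ee_pos: [532.5, -276.9, 34.6]
eef_rot: [[0.253, 0.967, -0.001], [0.967, -0.253, -0.003], [-0.003, 0.0, -1.0]]
force: [-0.6, -0.1, -0.5]
opening: 51.3
gripper_force: 0.0
clock: 27.58
ee_pos: [532.3, -276.7, 201.0]
eef_rot: [[0.253, 0.967, -0.001], [0.967, -0.253, -0.002], [-0.002, -0.0, -1.0]]
force: [0.8, -0.8, -0.9]
opening: 51.4
gripper_force: 0.0
top -112 45 c [-15.2   8.5] z [58.7 63.3]
top -60 22 c [-14.8  13.1] z [57.3 62.2]
top 30 112 c [-15.6  10.8] z [58.3 64. ]
top 98 48 c [-15.4   9.9] z [57.2 62.4]
top a [-129.7  108.6]
red 49 [(np.float64(75.6), array([-80.4, -73.7, -57.9]), array([ 15.2, 168.3, 171.8]))]
scene -112 38 c [-3.3 17.5] z [55.4 62.5]
scene -60 102 c [-6.5 16.8] z [55.7 62.3]
scene 30 104 c [-5.3 16.5] z [56.  61.9]
scene 98 57 c [-6.1 16.6] z [54.6 61.4]
scene a [-126.7  110. ]
red 18 [(np.float64(77.8), array([-75.9, -71.6, -66.1]), array([164.2, 167.6, 170.1]))]
```

View pics/jig.png

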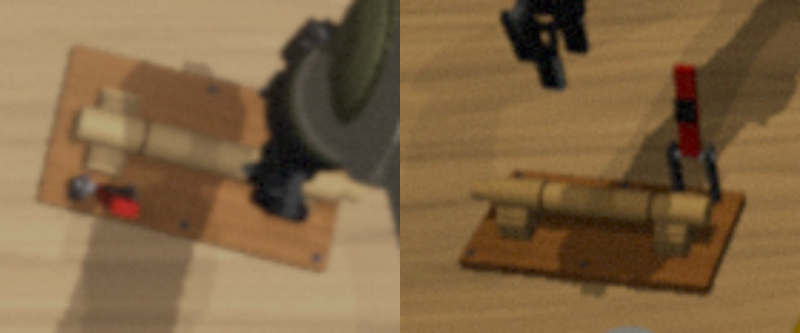

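The rung sits in both V grooves, foot at (95,125) and tenon past (350,190) in the left crop. The clamp still leans back, at (685,110) on the right. Next, the shut fingers go behind the bar.

```bash
python3 -m jog '[0,0,20,0,0,0,0, -20,25,20,0,0,0,0, -45,55,20,0,0,0,0, -70,85,20,0,0,0,0, -84,103,20,0,0,0,0]'
python3 -m jog '[0,0,0,0,0,0,0, 0,0,-20,0,0,0,0, 0,0,-45,0,0,0,0, 0,0,-68,0,0,0,0, 0,0,-70,0,0,0,0]'
python3 - <<'E'
from h import *
print(ctrl.observe()["qpos"].round(2))
im=[]
for n,(y,x) in dict(top=(180,360),scene=(100,150)).items():
    p,d=grab_frame(n); im.append(cv2.resize(p[y:y+100,x:x+120],(400,333)))
cv2.imwrite("pics/cl.png",np.hstack(im))
E
```

```text
clock: 28.3
ee_pos: [447.0, -172.4, 219.4]
eef_rot: [[0.252, 0.968, -0.001], [0.968, -0.252, -0.002], [-0.003, -0.001, -1.0]]
force: [0.8, -0.3, -0.2]
opening: -0.1
gripper_force: 0.0
clock: 28.92
ee_pos: [448.5, -174.3, 148.4]
eef_rot: [[0.253, 0.967, -0.003], [0.967, -0.253, -0.002], [-0.003, -0.002, -1.0]]
force: [0.5, -0.4, 1.6]
opening: -0.2
gripper_force: 0.0
[ 0.39  0.45 -0.18  2.22  0.17  0.49 -0.19]
```

View pics/cl.png

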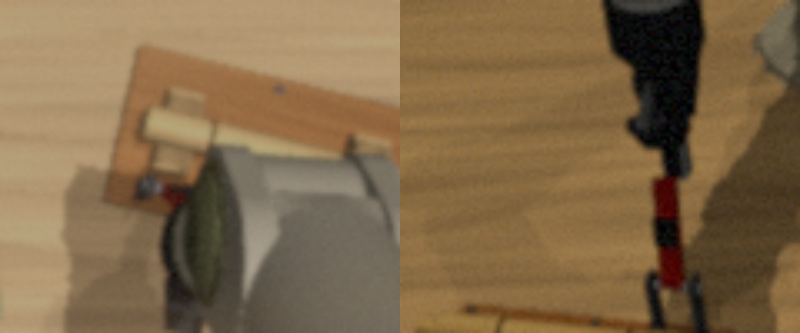

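The shut fingertips at (678,170) in the right crop are just behind the red bar at (665,190) and in line with it. Pushing along the arc.

```bash
python3 -m jog '[16,-4,2,0,0,0,0, 32,-8,2,0,0,0,0, 42,-10.5,2,0,0,0,0, 52,-13,1,0,0,0,0, 62,-15.5,-3,0,0,0,0]'
python3 -m jog '[9.5,-2.5,-4,0,0,0,0, 18,-4.5,-8,0,0,0,0, 26.5,-7,-15,0,0,0,0, 34,-9,-22,0,0,0,0, 40,-10.5,-31,0,0,0,0]'
python3 -m jog '[5,-1,-9,0,0,0,0, 9,-2,-18,0,0,0,0, 11,-2.5,-26,0,0,0,0, 12,-3,-32,0,0,0,0, 12,-3,-34,0,0,0,0]'
```

```text
clock: 29.65
ee_pos: [511.5, -189.5, 146.8]
eef_rot: [[0.253, 0.967, 0.0], [0.967, -0.253, -0.003], [-0.003, 0.001, -1.0]]
force: [-1.3, 1.0, 1.5]
opening: -0.1
gripper_force: 0.6
clock: 30.28
ee_pos: [551.4, -200.0, 115.3]
eef_rot: [[0.253, 0.967, 0.0], [0.967, -0.253, -0.003], [-0.003, 0.001, -1.0]]
force: [-0.6, 0.4, 1.7]
opening: 0.1
gripper_force: 0.6
clock: 30.9
ee_pos: [562.6, -202.7, 81.4]
eef_rot: [[0.253, 0.968, -0.0], [0.968, -0.253, -0.003], [-0.003, 0.0, -1.0]]
force: [0.7, 0.6, 0.0]
opening: -0.1
gripper_force: 0.5
```

```bash
python3 -m jog '[0,0,-1.5,0,0,0,0, 0,0,-3,0,0,0,0, 0,0,-3,0,0,0,0]'
python3 -m jog '[0,0,-1,0,0,0,0, 0,0,-1,0,0,0,0]'
python3 -m jog '[0,0,-0.7,0,0,0,0, 0,0,-0.7,0,0,0,0]'
```

```text
clock: 31.28
ee_pos: [562.5, -202.8, 78.9]
eef_rot: [[0.253, 0.967, -0.0], [0.967, -0.253, -0.003], [-0.003, 0.0, -1.0]]
force: [0.6, -0.9, -0.0]
opening: -0.4
gripper_force: 0.0
clock: 31.52
ee_pos: [562.6, -202.9, 77.8]
eef_rot: [[0.253, 0.967, -0.0], [0.967, -0.253, -0.003], [-0.003, 0.001, -1.0]]
force: [-0.7, -0.4, -0.2]
opening: -0.0
gripper_force: 0.2
clock: 31.78
ee_pos: [562.7, -202.9, 77.1]
eef_rot: [[0.253, 0.967, -0.0], [0.967, -0.253, -0.003], [-0.003, 0.001, -1.0]]
force: [0.3, -0.5, 0.8]
opening: 0.4
gripper_force: 0.3
```

```bash
python3 -m jog '[0,0,-0.7,0,0,0,0, 0,0,-0.7,0,0,0,0]'
python3 -m jog '[0,0,-0.7,0,0,0,0, 0,0,-0.7,0,0,0,0]'
```

```text
clock: 32.02
ee_pos: [562.7, -202.9, 76.9]
eef_rot: [[0.253, 0.967, 0.0], [0.967, -0.253, -0.003], [-0.003, 0.001, -1.0]]
force: [-1.7, 1.3, 5.2]
opening: 0.3
gripper_force: 3.1
clock: 32.28
ee_pos: [562.8, -202.9, 76.7]
eef_rot: [[0.253, 0.967, 0.0], [0.967, -0.253, -0.003], [-0.003, 0.001, -1.0]]
force: [-3.1, -0.0, 11.6]
opening: 0.1
gripper_force: 6.2
```

Firm contact at 76.7 mm, the expected height of a level bar. I retreat and check.

```bash
python3 -m jog '[0,0,15,0,0,0,0, 0,0,60,0,0,0,0, 0,0,115,0,0,0,0, -30,40,150,0,0,0,0, -80,90,180,0,0,0,0]'
python3 -m jog '[-50,50,40,0,0,0,0, -50,100,60,0,0,0,0, -40,150,60,0,0,0,0, -40,150,60,0,0,0,0, -40,150,60,0,0,0,0]'
python3 - <<'E'
from h import *
c=np.array([533.,-277.5,46]); ey=np.array([.25,.968,0]); ex=np.array([.968,-.25,0]); im=[]
for n,(y,x) in dict(top=(180,380),scene=(140,140)).items():
    p,d,P=cloud(n); Q=P-c; a=Q@ey; k=Q@ex; h=P[...,2]
    for lo,hi in((-112,-98),(-60,-30),(30,60),(98,112)):
        m=(a>lo)&(a<hi)&(abs(k)<22)&(h>40)&(h<75)
        if m.sum()>10: print(n,lo,m.sum(),"c",np.percentile(k[m],[3,97]).round(1),"z",np.percentile(h[m],[50,97]).round(1))
    m=(abs(a)<170)&(abs(k)<18)&(h>38)&(h<75); print(n,"a",np.percentile(a[m],[.5,99.5]).round(1))
    r=p.astype(int); red=(r[...,2]-r[...,1]>60)&(r[...,2]>80)&(r[...,1]<60)&(np.linalg.norm(Q,axis=-1)<220)&(h>60)
    print("red",red.sum(),"k",np.percentile(k[red],[2,98]).round(1),"slope",np.polyfit(k[red],h[red],1).round(3),np.median(h[red]).round(1))
    im.append(cv2.resize(p[y:y+100,x:x+120],(400,333)))
cv2.imwrite("pics/end.png",np.hstack(im))
E
```

```text
clock: 32.9
ee_pos: [492.1, -121.3, 252.3]
eef_rot: [[0.254, 0.967, 0.003], [0.967, -0.254, -0.003], [-0.002, 0.003, -1.0]]
force: [0.0, 0.0, -0.0]
opening: 0.3
gripper_force: 0.0
clock: 33.52
ee_pos: [451.6, 27.4, 310.3]
eef_rot: [[0.253, 0.968, -0.0], [0.968, -0.253, -0.003], [-0.003, 0.0, -1.0]]
force: [-0.4, -1.7, -0.1]
opening: 0.3
gripper_force: 0.0
top -112 49 c [-14.7  11.5] z [58.5 64.5]
top -60 120 c [-14.9  11.9] z [58.6 63.1]
top 30 115 c [-15.3  11.6] z [58.1 63.3]
top 98 52 c [-15.2  10.7] z [57.9 63.6]
top a [-128.5  108.9]
red 161 k [-51.2  23.6] slope [1.5000e-02 7.7268e+01] 77.1
scene -112 41 c [-2.3 17.2] z [56.  61.2]
scene -60 99 c [-5.3 17.6] z [56.1 61.4]
scene 30 99 c [-6.1 17.8] z [56.6 61.1]
scene 98 59 c [-6.2 16.5] z [52.8 61.8]
scene a [-127.6  110.7]
red 175 k [-48.1  45.2] slope [-3.0000e-03  7.6091e+01] 76.3
```

View pics/end.png

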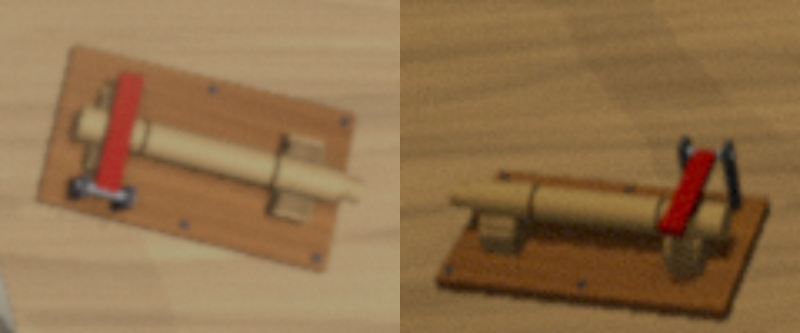

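The rung is seated and centred in both V-blocks, with its foot at (90,125) and tenon at (355,190) in the left crop. The red bar lies level across it at (120,130), with slope about 0 and top face at 77 mm. The arm is clear, so I hand in.

```bash
python3 -c "from cell import workorder; print(workorder.sign_off())"
```

```text
the job is handed in; nothing more can be done
None
```

The job is handed in at about 34 s: the pale rung was laid in the tray and let go (it settled the last 4–5 mm as the fingers opened), then picked up again and seated centred in both V-blocks, with the red clamp bar resting level on it.

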